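# Take the retaining cap off the vertebra stand

### The job

The blue vertebra is wanted for the lesson, so the screw cap that keeps it on its display stand has to come off. First slide the round steel dish across the shelf, without lifting it, until it stands wholly on the round rubber mat beside the stand; then unscrew the black cap - some of these stands have a right-hand thread and some a left-hand one, and nothing outside tells which, so find out by feel - and lift it off, leaving the vertebra in place on its spindle. Finish still holding the cap in the gripper above the dish, clear of it, with the dish still on the mat and the other models not disturbed.

Things in the scene. Friction and masses are not known exactly. Their poses are not given: they have to be found in the camera images.
- cap: Black plastic screw cap, round, finely fluted, 52 mm across, 34 mm high, 60 g, closed on top; a thin ridge crosses its top along its x. It is screwed on the top of the stand's upright spindle. Origin: centre of its rim (underside); z up, along its axis. Screwed home, the rim is 92 mm and the top 126 mm above the shelf; the vertebra lies 8 mm below the rim.
- cap_grip (a point): Point on the cap's axis 24 mm above its rim, the best height for the TCP when gripping it across (any yaw; the solid part is 20 to 34 mm above the rim).
- stand: Display stand, screwed to the shelf: round oak foot 140 mm across and 18 mm high, steel column, steel collar 44 mm across with its top 58 mm above the shelf, on which the vertebra lies. Origin: centre of the foot's underside on the shelf, on the spindle's axis; z up.
- spindle_top (a point): Top of the steel spindle, 112 mm up, hidden in the cap. Quick two-start lug thread, hand unknown: tightening, the cap stops dead within 5 degrees; loosening, it turns easily, need not be raised, and is free from 65 to 108 degrees; then it lifts straight off, clear 20 mm higher. Right-hand loosens counter-clockwise from above (positive about z), left-hand clockwise.
- vertebra: Blue plastic vertebra, twice life size, about 120 mm long, 110 mm wide and 26 mm thick, 120 g, loose on the stand's collar with the spindle through its 32 mm hole. Origin: centre of the hole at its underside; z up; the thick round body lies towards its -x, the spine towards its +x.
- dish: Round shallow stainless steel dish, 130 mm across at the rim and 120 mm at the foot, 28 mm high, wall and floor 3 mm, about 220 g, loose and empty on the shelf. Origin: centre of its underside; z up. It slides when pushed low on its side.
- mat: Thin flat black rubber mat, round, 180 mm across, 1 mm thick (the dish slides onto it without catching), fixed on the shelf beside the stand. Origin: its centre, on the shelf.
- heart: Pale pink plastic heart half lying on its cut face, about 130 by 85 by 42 mm, loose, a bystander. Origin: under its middle.
- kidney: Glossy red kidney model, about 65 by 120 by 48 mm, loose, a bystander. Origin: under its middle.
- femur: Cream resin femur section lying on its cut face, about 175 mm long and 75 mm wide at the knuckle end, 30 mm high, loose, a bystander. Origin: under its middle.

How it is judged:
By the outcome, as a careful person would: the job done as asked, in the order asked, and still so for the second after the job is handed in, while the arm keeps its last pose, push and grip.
It also fails if it takes over 72 s, if anything falls off the work surface, if the arm or the gripper's body presses on something with over 40 N, if the wrist force passes 120 N, or if a joint passes its speed limit or range.

### The arm

A 6-joint arm with a two-finger parallel gripper is mounted at the origin on the work surface. World frame = base frame: x ahead of the robot, y to its left, z up, the work surface at z = 0. Lengths are in m, angles in rad, forces in N, time in s.
With the tool pointing down it reaches from about 0.275 to 0.975 m from the base axis. Payload 8.4 kg.
Tool frame: the origin (TCP) lies between the finger pads, 19 mm behind the fingertips; this is the grasp point; z points along the fingers, y is the line along which they close (so a half turn about z gives the same grasp; the last joint's range is limited). The gripper opens to 92 mm and grips with 3 to 60 N. Pads are 20 mm wide; open, the fingers measure 128 mm over their backs; the gripper's body (75 mm by 189 mm) begins 69 mm behind the grasp point.
Start: joints at [-1.215, 0.353, 1.633, -0, 1.155, -0.002], TCP at [0.219, -0.585, 0.233] pointing down, gripper open.
Joint ranges: [-2.63, 2.63], [-0.92, 2.1], [0.06, 2.66], [-1.3, 4.44], [0, 2.69], [-3.02, 3.02]. Speed limits (rad/s): [2.22, 2.22, 2.79, 3.14, 3.14, 3.14].

### API

Orientations are given as a unit quaternion [x, y, z, w].
In Python, from workcell import * gives the robot as it stands. The module is installed in compiled form; this text tells all that it offers.
- The arm moves only by the shell command python3 -m crank 'ROWS' [FORCE]. ROWS is JSON, a list of rows, each an object of numbers: "claw": the opening, from 0 (shut) to 1 (fully open); "x", "y", "z": the shift along the tool's x, y, z in cm; "ax", "ay", "az": the turn, a rotation vector about the tool's x, y, z in rad. A call has 1 to 5 rows; each row shifts and turns the commanded pose from where the row before left it, along the tool's axes as they then stand; what a row does not reach is not made up. A row lasts 1/10 s, in which the tool goes at most 50 mm and 8.59 degrees, less where a joint would pass 70% of its speed; a pose out of reach is approached as far as the arm can. A call is refused whole if a number of a shift passes 5 or a number of a turn 0.15, either way. A call with a gripper value outside its range is refused whole. The fingers move at their own pace and stop on an object; FORCE is the grip in N (left out, the last holds). Time passes only in rows, so rows that do not move let the fingers close. It gives the time, the measured TCP pose, the force, the opening and the grip force at its end, in the units of the state.
- sense(): the state, without advancing time (a new reading comes with each control period).
- capture(name): name is "scene" or "top"; returns the picture (384x512x3 uint8, red, green, blue); there is no depth.
- camera_info(name): a dict with "vfov" (degrees; the focal length in pixels is half the picture's height over the tangent of half this angle, whatever the lens; pixels are square), "cx", "cy" (the principal point, pixels), "distortion" ([k1, k2, p1, p2, k3] as OpenCV has them; the pictures are not rectified), "rvec" (rotation vector, rad) and "tvec" (3), from world to camera coordinates, as OpenCV has them. Camera axes: x right, y down, z forward; pixel columns grow to the right and rows downward; lengths in m; the calibration is good to about 2 mm. A picture is of the moment at which its call begins. camera_info takes no time and is no camera call.
- job_done(): hands the job in; it is judged then, once.
The state is a dict: "clock": time; "joint_positions": joint angles; "qvel": joint speeds; "joint_efforts": joint torques, N m; "ee_pos": TCP position; "tool_rot": TCP orientation; "ft_force": force on the tool from outside, world axes, zero at the start; "wrist_torque": the same for the moment, N m; "width": finger opening in m; "grip_force": force on a finger pad.
Only numpy, scipy, OpenCV 4.12 (cv2) and the standard library are available. Lean on these libraries where they do the work, as an engineer would, in place of code of your own. Each camera call takes 0.05 s, during which the arm holds its last target. There are 200 camera calls.

## Working session

There is one attempt and no reset: what is moved stays moved. The work goes in short steps, Python scripts to look and compute and a shell command to move; the robot and the scene stay as the last step left them, time stands still between calls to the robot, and variables do not carry over. Pictures are saved under pics/ and viewed, at most 10 in all, crops included, and the job is handed in when it is done.

```bash
mkdir -p pics
python3 - <<'E'
from workcell import *
import cv2,numpy as np
for n in ("scene","top"):
    im=capture(n); cv2.imwrite(f"pics/{n}0.png",im[:,:,::-1]); c=camera_info(n)
    print(n,c); R=cv2.Rodrigues(np.array(c["rvec"]))[0]; print(-R.T@np.array(c["tvec"]).ravel())
s=sense(); print(s)
E
```

```text
scene {'vfov': 56.99011746226287, 'cx': 257.3890256105049, 'cy': 192.16413265182743, 'distortion': array([-0.03681221,  0.        ,  0.        ,  0.        ,  0.        ]), 'rvec': array([ 0.68153938,  2.52328219, -1.26751565]), 'tvec': array([ 0.51078584, -0.15170272,  1.47277476])}
[1.08395533 0.84053474 0.75599178]
top {'vfov': 42.12250450066074, 'cx': 248.69975998684006, 'cy': 197.99446170761513, 'distortion': array([0.05834279, 0.        , 0.        , 0.        , 0.        ]), 'rvec': array([ 2.1512871 , -2.1589686 ,  0.14146418]), 'tvec': array([0.07393242, 0.61264146, 1.37476233])}
[0.43015801 0.0742403  1.44229661]
{'clock': 0.1, 'joint_positions': array([-1.21538577e+00,  3.53596647e-01,  1.63404146e+00,  2.71838009e-05,
        1.15520015e+00, -2.41060587e-03]), 'qvel': array([ 0.00074451, -0.00298842, -0.00217485, -0.00100428,  0.00014096,
       -0.0015917 ]), 'joint_efforts': array([ 1.59401588e-04, -5.94904125e+01, -3.34930372e+01,  6.99816691e-02,
        1.84390048e-02, -1.63955292e-05]), 'ee_pos': array([ 0.21875365, -0.58502395,  0.23263549]), 'tool_rot': array([ 9.84038934e-01,  1.77952208e-01, -9.71158466e-05, -6.15306303e-04]), 'ft_force': array([-0.60926668,  0.22424426, -0.16810551]), 'wrist_torque': array([0.00617011, 0.02143113, 0.04175797]), 'grip_force': 0.0, 'width': 0.09193224771941866}
```

View pics/scene0.png

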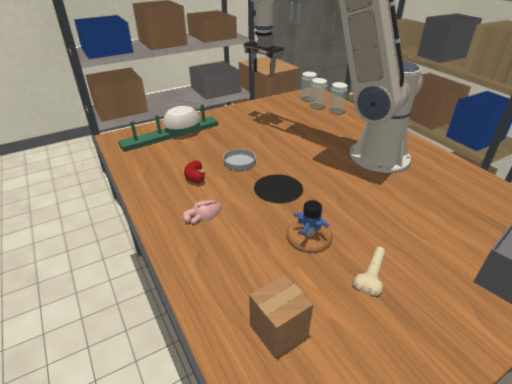

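View pics/top0.png

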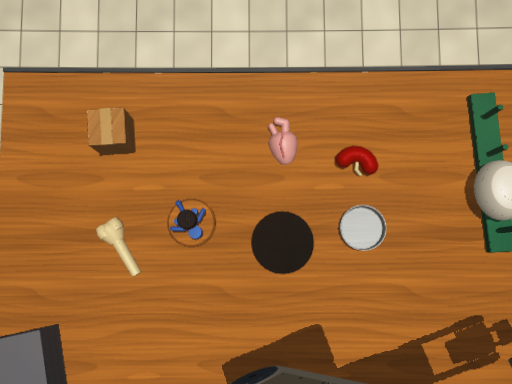

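The top view shows the dish at (362,228), mat (282,242), stand at (190,222) with the cap at (187,219), kidney at (357,160), heart at (283,142) and femur at (118,245). The scene view agrees: dish (240,160), mat (278,188), cap (313,209).

```bash
cat > h.py <<'E'
from workcell import *
import cv2,numpy as np
from scipy.spatial.transform import Rotation as Ro
def cam(n):
    c=camera_info(n); f=192/np.tan(np.radians(c["vfov"]/2))
    K=np.array([[f,0,c["cx"]],[0,f,c["cy"]],[0,0,1]]); return K,np.array(c["distortion"]),np.array(c["rvec"]),np.array(c["tvec"])
def plane(n,px,z):
    K,d,r,t=cam(n); u=cv2.undistortPoints(np.array(px,float).reshape(-1,1,2),K,d).reshape(-1,2)
    R=cv2.Rodrigues(r)[0]; o=-R.T@t; D=np.c_[u,np.ones(len(u))]@R
    return (o+D*((z-o[2])/D[:,2])[:,None])[:,:2]
def blob(m,seed):   # biggest contour whose centre is near seed
    cs=cv2.findContours(m.astype(np.uint8)*255,cv2.RETR_EXTERNAL,cv2.CHAIN_APPROX_NONE)[0]
    cs=[c for c in cs if np.linalg.norm(c.reshape(-1,2).mean(0)-seed)<30]
    return max(cs,key=cv2.contourArea).reshape(-1,2)
def circ(P):
    A=np.c_[2*P,np.ones(len(P))]; s=np.linalg.lstsq(A,(P**2).sum(1),rcond=None)[0]
    return s[:2].round(4),round(float(np.sqrt(s[2]+s[:2]@s[:2])),4)
E
python3 - <<'E'
from h import *
S={"top":dict(mat=(282,242),dish=(362,228),cap=(187,219)),"scene":dict(mat=(278,188),dish=(240,160),cap=(313,209))}
Z=dict(mat=.001,dish=.028,cap=.126)
for n in S:
    im=capture(n); hsv=cv2.cvtColor(im,cv2.COLOR_RGB2HSV); v=hsv[...,2]; s=hsv[...,1]
    for k,p in S[n].items():
        m=(s<110)&(v>60) if k=="dish" else v<45
        try:
            b=blob(m,p); h=cv2.convexHull(b).reshape(-1,2); print(n,k,len(b),b.min(0),b.max(0),circ(plane(n,b,Z[k])),"hull",circ(plane(n,h,Z[k])))
        except Exception as e: print(n,k,e)
    # foot edge brown ring can't be masked easily; crop
    x,y=S[n]["cap"]; c=im[y-35:y+45,x-45:x+55]; cv2.imwrite(f"pics/cap_{n}.png",cv2.resize(c,None,fx=4,fy=4,interpolation=cv2.INTER_CUBIC)[:,:,::-1])
a=cv2.imread("pics/cap_top.png");b=cv2.imread("pics/cap_scene.png");cv2.imwrite("pics/caps.png",np.hstack([a,b]))
E
```

```text
top mat 169 [252 212] [312 272] (array([ 0.4899, -0.0245]), 0.0862) hull (array([ 0.4898, -0.0245]), 0.0873)
top dish 130 [339 205] [386 250] (array([ 0.53, -0.25]), 0.0646) hull (array([ 0.5302, -0.2501]), 0.0655)
top cap 70 [178 210] [196 229] (array([0.5454, 0.2357]), 0.0229) hull (array([0.5444, 0.2344]), 0.0245)
scene mat 66 [255 185] [273 195] (array([ 0.5421, -0.0382]), 0.0249) hull (array([ 0.5419, -0.038 ]), 0.0325)
scene dish 83 [223 148] [255 170] (array([ 0.5388, -0.2334]), 0.0768) hull (array([ 0.539 , -0.2334]), 0.0778)
scene cap 50 [304 201] [320 218] (array([0.5638, 0.2562]), 0.0309) hull (array([0.5635, 0.256 ]), 0.0331)
```

View pics/caps.png

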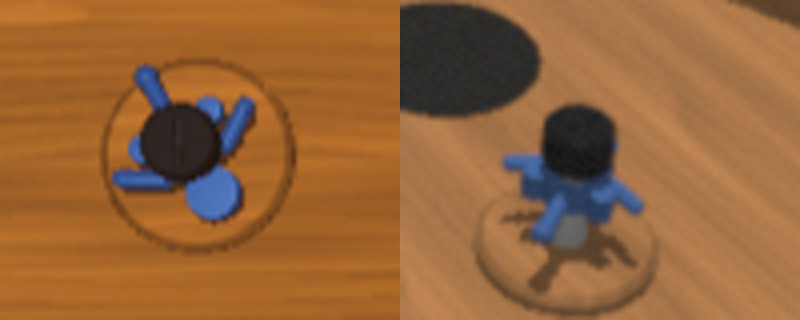

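Left (top view crop): foot circle spans crop x 102–295, y 58–251; cap x 139–222, y 103–182, with its ridge about vertical (world x). Right: cap above the blue vertebra, as expected.

Run:
```python
from h import *
o=np.array([142,184])
f=lambda p:(np.array(p)+.5)/4-.5+o
P=lambda a,b,c,d:[f(((a+b)/2,c)),f(((a+b)/2,d)),f((a,(c+d)/2)),f((b,(c+d)/2))]
print("foot",circ(plane("top",P(102,295,58,251),.018)))
print("cap",circ(plane("top",P(139,222,103,182),.126)))
print("ridge",plane("top",[f((180,128)),f((179,160))],.126))
for n,uv in(("top",f((180,142))),("scene",np.array([(580+.5)/4-.5-100+268,(122+.5)/4-.5+174]))): print(n,plane(n,[uv],.126))
T=Ro.from_quat(sense()["tool_rot"]).as_matrix(); print(T.round(3))
```

```text
foot (array([0.5468, 0.2362]), 0.069)
cap (array([0.5456, 0.2359]), 0.0268)
ridge [[0.5551629  0.23639561]
 [0.53395561 0.23677804]]
top [[0.54587201 0.23627503]]
scene [[0.54793454 0.23814978]]
[[ 0.937  0.35  -0.   ]
 [ 0.35  -0.937  0.001]
 [-0.    -0.001 -1.   ]]
```

```bash
python3 -m crank '[{"claw":1,"x":4,"y":-0.9},{"claw":1,"x":4,"y":-0.9},{"claw":1,"x":4,"y":-0.9},{"claw":1,"x":4,"y":-0.9},{"claw":1,"x":4,"y":-0.9}]'; python3 -m crank '[{"claw":1,"x":4,"y":-0.9},{"claw":1,"x":4,"y":-0.9},{"claw":1,"x":4,"y":-0.9},{"claw":1,"x":4,"y":-0.9},{"claw":1,"x":2.7,"y":-0.6}]'; python3 -m crank '[{"claw":1,"az":-0.139},{"claw":1,"az":-0.139},{"claw":1,"az":-0.139},{"claw":1,"az":-0.139},{"claw":1,"az":-0.139}]'; python3 -m crank '[{"claw":1,"az":-0.139},{"claw":1,"az":-0.139},{"claw":1,"az":-0.139},{"claw":1,"az":-0.139},{"claw":1,"az":-0.138}]'
cat > st.py <<'E'
from h import *
import sys
t=np.array([float(a) for a in sys.argv[1:3]]) if len(sys.argv)>2 else None
s=sense(); T=Ro.from_quat(s["tool_rot"]).as_matrix(); p=s["ee_pos"]
print("t",s["clock"],"p",p.round(4),"j",s["joint_positions"].round(3),"f",s["ft_force"].round(1),"tq",s["wrist_torque"].round(2),"w",round(s["width"],4),"g",s["grip_force"])
print("x",T[:,0].round(4),"y",T[:,1].round(4),"z",T[:,2].round(4))
if t is not None: print("to go, tool cm",(100*T.T@np.r_[t-p[:2],0]).round(2))
E
python3 st.py 0.551 -0.368
```

```text
t 0.2 p [ 0.2188 -0.5852  0.2328] j [-1.215  0.353  1.634 -0.     1.155 -0.002] f [-0.1  0.1 -0.2] tq [0.05 0.   0.02] w 0.0916 g 0.0
x [ 0.9367  0.3502 -0.    ] y [ 3.502e-01 -9.367e-01 -9.000e-04] z [-3.e-04  8.e-04 -1.e+00]
to go, tool cm [ 3.872e+01 -8.710e+00  1.000e-02]$[0]: bad value
$[0]: bad value
$[0]: bad value
$[0]: bad value
```

```bash
python3 -m crank '[{"claw":1.0,"x":4.0,"y":-0.9,"z":0.0,"ax":0.0,"ay":0.0,"az":0.0}]'; python3 -m crank '[{"x":4,"y":-0.9}]';  python3 st.py 0.551 -0.368
```

```text
clock: 0.3
ee_pos: [0.2509, -0.5646, 0.233]
tool_rot: [0.984, 0.176, -0.001, 0.0]
ft_force: [0.2, 0.3, 0.3]
width: 0.0919
grip_force: 0.0
t 0.3 p [ 0.2509 -0.5646  0.233 ] j [-1.154  0.342  1.65  -0.002  1.149  0.063] f [0.2 0.3 0.3] tq [ 0.   -0.06  0.01] w 0.0919 g 0.0
x [ 0.9379  0.347  -0.0014] y [ 3.470e-01 -9.379e-01  4.000e-04] z [-1.1e-03 -9.0e-04 -1.0e+00]
to go, tool cm [34.96 -8.03 -0.05]$[0]: bad value
```

```bash
python3 -m crank '[{"claw":1,"x":4,"y":-0.9,"z":0,"ax":0,"ay":0,"az":0},{"claw":1,"x":4,"y":-0.9,"z":0,"ax":0,"ay":0,"az":0},{"claw":1,"x":4,"y":-0.9,"z":0,"ax":0,"ay":0,"az":0},{"claw":1,"x":4,"y":-0.9,"z":0,"ax":0,"ay":0,"az":0},{"claw":1,"x":4,"y":-0.9,"z":0,"ax":0,"ay":0,"az":0}]' >/dev/null; python3 -m crank '[{"claw":1,"x":4,"y":-0.9,"z":0,"ax":0,"ay":0,"az":0},{"claw":1,"x":4,"y":-0.9,"z":0,"ax":0,"ay":0,"az":0},{"claw":1,"x":4,"y":-0.9,"z":0,"ax":0,"ay":0,"az":0},{"claw":1,"x":2.7,"y":-0.6,"z":0,"ax":0,"ay":0,"az":0}]'>/dev/null;  python3 -m crank '[{"claw":1,"x":0,"y":0,"z":0,"ax":0,"ay":0,"az":-0.139},{"claw":1,"x":0,"y":0,"z":0,"ax":0,"ay":0,"az":-0.139},{"claw":1,"x":0,"y":0,"z":0,"ax":0,"ay":0,"az":-0.139},{"claw":1,"x":0,"y":0,"z":0,"ax":0,"ay":0,"az":-0.139},{"claw":1,"x":0,"y":0,"z":0,"ax":0,"ay":0,"az":-0.139}]'>/dev/null; python3 -m crank '[{"claw":1,"x":0,"y":0,"z":0,"ax":0,"ay":0,"az":-0.139},{"claw":1,"x":0,"y":0,"z":0,"ax":0,"ay":0,"az":-0.139},{"claw":1,"x":0,"y":0,"z":0,"ax":0,"ay":0,"az":-0.139},{"claw":1,"x":0,"y":0,"z":0,"ax":0,"ay":0,"az":-0.139},{"claw":1,"x":0,"y":0,"z":0,"ax":0,"ay":0,"az":-0.138}]'>/dev/null; python3 -m crank '[{"claw":1,"x":0,"y":0,"z":0,"ax":0,"ay":0,"az":0}]'; python3 st.py 0.551 -0.368
```

```text
clock: 2.3
ee_pos: [0.5508, -0.3683, 0.233]
tool_rot: [0.641, 0.767, -0.0, -0.0]
ft_force: [-0.4, -1.0, -0.6]
width: 0.0921
grip_force: 0.0
t 2.3 p [ 0.5508 -0.3683  0.233 ] j [-0.592  0.411  1.547 -0.     1.184 -0.77 ] f [-0.4 -1.  -0.6] tq [-0.07 -0.08 -0.04] w 0.0921 g 0.0
x [-1.772e-01  9.842e-01  3.000e-04] y [ 9.842e-01  1.772e-01 -4.000e-04] z [-4.e-04  2.e-04 -1.e+00]
to go, tool cm [ 0.03  0.03 -0.  ]
```

```bash
python3 -m crank '[{"claw":1,"x":0,"y":0,"z":4.5,"ax":0,"ay":0,"az":0},{"claw":1,"x":0,"y":0,"z":4.5,"ax":0,"ay":0,"az":0},{"claw":1,"x":0,"y":0,"z":4.5,"ax":0,"ay":0,"az":0},{"claw":1,"x":0,"y":0,"z":4.5,"ax":0,"ay":0,"az":0},{"claw":1,"x":0,"y":0,"z":2.8,"ax":0,"ay":0,"az":0}]' >/dev/null; python3 -m crank '[{"claw":1,"x":0,"y":0,"z":0,"ax":0,"ay":0,"az":0},{"claw":1,"x":2,"y":0,"z":0,"ax":0,"ay":0,"az":0},{"claw":1,"x":2,"y":0,"z":0,"ax":0,"ay":0,"az":0},{"claw":1,"x":1,"y":0,"z":0,"ax":0,"ay":0,"az":0},{"claw":1,"x":1,"y":0,"z":0,"ax":0,"ay":0,"az":0}]'; python3 st.py; python3 -m crank '[{"claw":1,"x":1,"y":0,"z":0,"ax":0,"ay":0,"az":0},{"claw":1,"x":1,"y":0,"z":0,"ax":0,"ay":0,"az":0},{"claw":1,"x":1,"y":0,"z":0,"ax":0,"ay":0,"az":0},{"claw":1,"x":1,"y":0,"z":0,"ax":0,"ay":0,"az":0},{"claw":1,"x":1,"y":0,"z":0,"ax":0,"ay":0,"az":0}]'
python3 - <<'E'
from h import *
im=capture("top"); cv2.imwrite("pics/push1.png",im[:,:,::-1])
E
python3 st.py
```

```text
clock: 3.3
ee_pos: [0.5406, -0.309, 0.0256]
tool_rot: [0.643, 0.766, 0.0, 0.0]
ft_force: [-0.1, -0.4, 0.2]
width: 0.0918
grip_force: 0.0
t 3.3 p [ 0.5406 -0.309   0.0256] j [-0.522  0.601  1.773 -0.     0.767 -0.696] f [-0.1 -0.4  0.2] tq [-0.02 -0.11 -0.03] w 0.0918 g 0.0
x [-1.733e-01  9.849e-01 -4.000e-04] y [9.849e-01 1.733e-01 4.000e-04] z [ 5.e-04 -3.e-04 -1.e+00]
clock: 3.8
ee_pos: [0.5317, -0.2595, 0.0255]
tool_rot: [0.642, 0.766, 0.0, 0.0]
ft_force: [-0.2, -2.2, 1.5]
width: 0.092
grip_force: 0.9
t 3.85 p [ 0.531  -0.258   0.0252] j [-4.550e-01  5.660e-01  1.846e+00  1.000e-03  7.310e-01 -6.320e-01] f [0.7 1.4 0.1] tq [ 0.04 -0.21 -0.02] w 0.092 g 0.23924903612169146
x [-0.1751  0.9845  0.001 ] y [ 9.845e-01  1.751e-01 -7.000e-04] z [-8.e-04  8.e-04 -1.e+00]
```

View pics/push1.png

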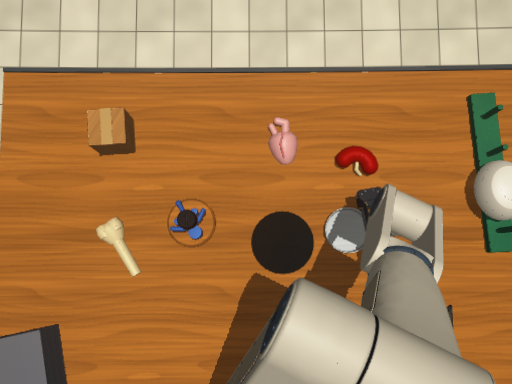

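The dish, at about (346,230), is nested in the open fingers and heading straight for the mat at (282,242). Continue.

```bash
for i in 1; do python3 -m crank '[{"claw":1,"x":1.2,"y":0,"z":0,"ax":0,"ay":0,"az":0},{"claw":1,"x":1.2,"y":0,"z":0,"ax":0,"ay":0,"az":0},{"claw":1,"x":1.2,"y":0,"z":0,"ax":0,"ay":0,"az":0},{"claw":1,"x":1.2,"y":0,"z":0,"ax":0,"ay":0,"az":0},{"claw":1,"x":1.2,"y":0,"z":0,"ax":0,"ay":0,"az":0}]'; python3 -m crank '[{"claw":1,"x":1.2,"y":0,"z":0,"ax":0,"ay":0,"az":0},{"claw":1,"x":1.2,"y":0,"z":0,"ax":0,"ay":0,"az":0},{"claw":1,"x":1.2,"y":0,"z":0,"ax":0,"ay":0,"az":0},{"claw":1,"x":1.2,"y":0,"z":0,"ax":0,"ay":0,"az":0},{"claw":1,"x":1.2,"y":0,"z":0,"ax":0,"ay":0,"az":0}]';  python3 -m crank '[{"claw":1,"x":1,"y":0,"z":0,"ax":0,"ay":0,"az":0},{"claw":1,"x":1,"y":0,"z":0,"ax":0,"ay":0,"az":0},{"claw":1,"x":0.5,"y":0,"z":0,"ax":0,"ay":0,"az":0},{"claw":1,"x":0.5,"y":0,"z":0,"ax":0,"ay":0,"az":0},{"claw":1,"x":0,"y":0,"z":0,"ax":0,"ay":0,"az":0}]'; done >/dev/null;  python3 - <<'E'
from h import *
im=capture("top"); c=im[160:310,200:400]; cv2.imwrite("pics/push2.png",cv2.resize(c,None,fx=4,fy=4,interpolation=cv2.INTER_CUBIC)[:,:,::-1])
E
python3 st.py 0.4998 -0.0796
```

```text
t 5.4 p [ 0.5053 -0.1122  0.0253] j [-0.221  0.488  2.007  0.     0.647 -0.398] f [-0.2 -0.2  0.4] tq [-0.05 -0.1  -0.06] w 0.0918 g 0.0
x [-1.753e-01  9.845e-01  2.000e-04] y [ 9.845e-01  1.753e-01 -2.000e-04] z [-2.e-04  2.e-04 -1.e+00]
to go, tool cm [3.3  0.03 0.  ]
```

View pics/push2.png

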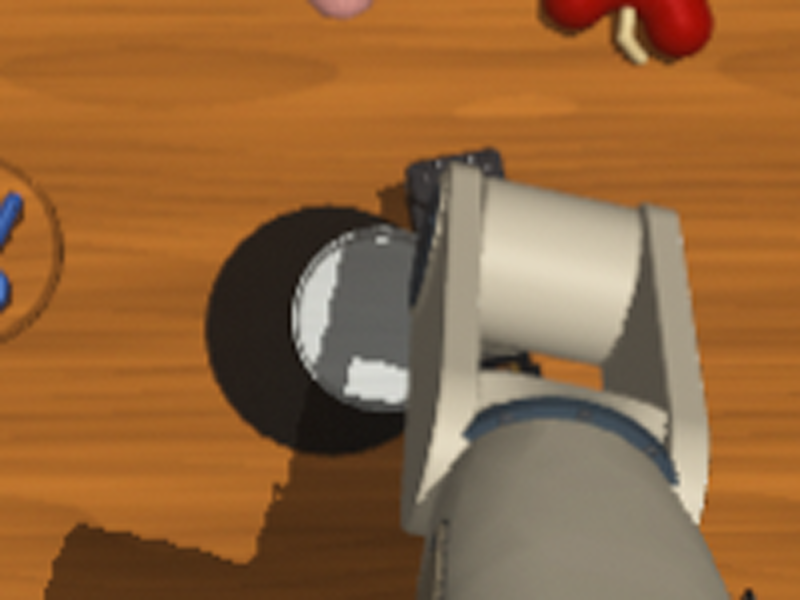

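The dish's left edge is at crop (293,318), the mat's at (206,330) with the mat's centre near (331,330); dish still needs to go left.

Run:
```python
from h import *
f=lambda p:(np.array(p,float)+.5)/4-.5+np.array([200,160])
print(circ(plane("top",[f(p) for p in((293,318),(380,227),(380,411),(318,254),(315,378))],.028)),plane("top",[f((293,318))],.028))
```

```text
(array([ 0.4964, -0.061 ]), 0.065) [[0.49685114 0.00376733]]
```

```bash
python3 -m crank '[{"claw":1,"x":1,"y":0,"z":0,"ax":0,"ay":0,"az":0},{"claw":1,"x":1,"y":0,"z":0,"ax":0,"ay":0,"az":0},{"claw":1,"x":1,"y":0,"z":0,"ax":0,"ay":0,"az":0},{"claw":1,"x":0.6,"y":0,"z":0,"ax":0,"ay":0,"az":0},{"claw":1,"x":0,"y":0,"z":0,"ax":0,"ay":0,"az":0}]';python3 -m crank '[{"claw":1,"x":-2,"y":0,"z":0,"ax":0,"ay":0,"az":0},{"claw":1,"x":-4,"y":0,"z":0,"ax":0,"ay":0,"az":0},{"claw":1,"x":-4,"y":0,"z":0,"ax":0,"ay":0,"az":0},{"claw":1,"x":0,"y":0,"z":-4,"ax":0,"ay":0,"az":0},{"claw":1,"x":0,"y":0,"z":-4,"ax":0,"ay":0,"az":0}]'; python3 -m crank '[{"claw":1,"x":-4,"y":0,"z":-4,"ax":0,"ay":0,"az":0},{"claw":1,"x":-4,"y":0,"z":-4,"ax":0,"ay":0,"az":0},{"claw":1,"x":-4,"y":0,"z":-4,"ax":0,"ay":0,"az":0},{"claw":1,"x":0,"y":0,"z":0,"ax":0,"ay":0,"az":0},{"claw":1,"x":0,"y":0,"z":0,"ax":0,"ay":0,"az":0}]'
python3 - <<'E'
from h import *
im=capture("top"); cv2.imwrite("pics/push3.png",im[:,:,::-1])
hsv=cv2.cvtColor(im,cv2.COLOR_RGB2HSV)
b=blob((hsv[...,1]<110)&(hsv[...,2]>60),(277,240)); b=cv2.convexHull(b).reshape(-1,2);print(b.min(0),b.max(0),circ(plane("top",b,.028)))
E
python3 st.py 0.5465 0.2365
```

```text
clock: 5.9
ee_pos: [0.4987, -0.0759, 0.0253]
tool_rot: [0.642, 0.767, -0.0, -0.0]
ft_force: [-0.2, 0.3, -0.2]
width: 0.092
grip_force: 0.0
clock: 6.4
ee_pos: [0.5154, -0.1763, 0.1048]
tool_rot: [0.643, 0.766, -0.001, -0.002]
ft_force: [0.7, -0.5, -0.2]
width: 0.0918
grip_force: 0.0
clock: 6.9
ee_pos: [0.5351, -0.2804, 0.2117]
tool_rot: [0.643, 0.766, 0.0, 0.0]
ft_force: [-0.2, 0.0, -0.7]
width: 0.092
grip_force: 0.0
[260 219] [306 265] (array([ 0.4901, -0.0245]), 0.066)
t 6.95 p [ 0.5344 -0.2793  0.2105] j [-0.484  0.342  1.703  0.     1.098 -0.66 ] f [0.1 0.6 0.4] tq [-0.05 -0.07 -0.01] w 0.0918 g 0.0
x [-0.1745  0.9847  0.0012] y [ 0.9847  0.1745 -0.001 ] z [-0.0012  0.001  -1.    ]
to go, tool cm [5.058e+01 1.020e+01 5.000e-02]
```

View pics/push3.png

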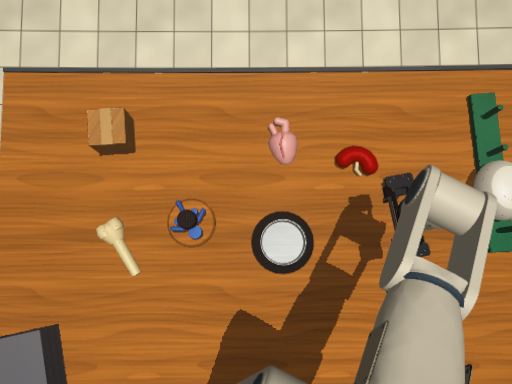

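The dish is centred on the mat, at (283,242); everything else is unchanged. Now to the cap at (187,219).

```bash
(python3 -m crank '[{"claw":1,"x":4,"y":0.8,"z":0,"ax":0,"ay":0,"az":0},{"claw":1,"x":4,"y":0.8,"z":0,"ax":0,"ay":0,"az":0},{"claw":1,"x":4,"y":0.8,"z":0,"ax":0,"ay":0,"az":0},{"claw":1,"x":4,"y":0.8,"z":0,"ax":0,"ay":0,"az":0},{"claw":1,"x":4,"y":0.8,"z":0,"ax":0,"ay":0,"az":0}]';python3 -m crank '[{"claw":1,"x":4,"y":0.8,"z":0,"ax":0,"ay":0,"az":0},{"claw":1,"x":4,"y":0.8,"z":0,"ax":0,"ay":0,"az":0},{"claw":1,"x":4,"y":0.8,"z":0,"ax":0,"ay":0,"az":0},{"claw":1,"x":4,"y":0.8,"z":0,"ax":0,"ay":0,"az":0},{"claw":1,"x":4,"y":0.8,"z":0,"ax":0,"ay":0,"az":0}]'; python3 -m crank '[{"claw":1,"x":4,"y":0.8,"z":0,"ax":0,"ay":0,"az":0},{"claw":1,"x":4,"y":0.8,"z":0,"ax":0,"ay":0,"az":0},{"claw":1,"x":2.6,"y":0.6,"z":0,"ax":0,"ay":0,"az":0},{"claw":1,"x":0,"y":0,"z":0,"ax":0,"ay":0,"az":0},{"claw":1,"x":0,"y":0,"z":0,"ax":0,"ay":0,"az":0}]')>/dev/null; python3 st.py 0.5465 0.2365
```

```text
t 8.45 p [0.5452 0.2365 0.2097] j [ 0.407  0.331  1.722 -0.     1.092  0.229] f [-0.6  0.3 -0.4] tq [-0.05 -0.08  0.03] w 0.092 g 0.0
x [-1.775e-01  9.841e-01 -9.000e-04] y [ 0.9841  0.1775 -0.0033] z [-0.003  -0.0015 -1.    ]
to go, tool cm [-0.03  0.13 -0.  ]
```

```bash
(python3 -m crank '[{"claw":1,"x":0,"y":0.13,"z":3,"ax":0,"ay":0,"az":0},{"claw":1,"x":0,"y":0,"z":3,"ax":0,"ay":0,"az":0},{"claw":1,"x":0,"y":0,"z":2,"ax":0,"ay":0,"az":0},{"claw":1,"x":0,"y":0,"z":1.4,"ax":0,"ay":0,"az":0},{"claw":1,"x":0,"y":0,"z":0,"ax":0,"ay":0,"az":0}]')>/dev/null; python3 st.py 0.5465 0.2365; python3 -m crank '[{"claw":0.4,"x":0,"y":0,"z":0,"ax":0,"ay":0,"az":0},{"claw":0.4,"x":0,"y":0,"z":0,"ax":0,"ay":0,"az":0},{"claw":0.4,"x":0,"y":0,"z":0,"ax":0,"ay":0,"az":0},{"claw":0.4,"x":0,"y":0,"z":0,"ax":0,"ay":0,"az":0},{"claw":0.4,"x":0,"y":0,"z":0,"ax":0,"ay":0,"az":0}]' 10; python3 st.py
```

```text
t 8.95 p [0.5467 0.2349 0.1153] j [ 0.403  0.443  1.793 -0.     0.909  0.228] f [-0.2 -0.4 -0.3] tq [-0.02 -0.07  0.02] w 0.0917 g 0.0
x [-0.1744  0.9847 -0.0011] y [ 0.9847  0.1744 -0.004 ] z [-0.0038 -0.0018 -1.    ]
to go, tool cm [ 0.16  0.01 -0.  ]
clock: 9.45
ee_pos: [0.5484, 0.2365, 0.1178]
tool_rot: [0.642, 0.767, 0.0, 0.0]
ft_force: [1.4, 0.2, -0.4]
width: 0.054
grip_force: 0.0
t 9.45 p [0.5484 0.2365 0.1178] j [0.405 0.441 1.79  0.    0.91  0.229] f [ 1.4  0.2 -0.4] tq [ 0.02 -0.13 -0.01] w 0.054 g 0.0
x [-1.752e-01  9.845e-01  2.000e-04] y [9.845e-01 1.752e-01 7.000e-04] z [ 7.e-04  3.e-04 -1.e+00]
```

```bash
python3 -m crank '[{"claw":0.4,"x":0,"y":0,"z":0,"ax":0,"ay":0,"az":0},{"claw":0.4,"x":0,"y":0,"z":0,"ax":0,"ay":0,"az":0},{"claw":0.4,"x":0,"y":0,"z":0,"ax":0,"ay":0,"az":0}]' 10 >/dev/null; python3 st.py;  python3 -m crank '[{"claw":0.4,"x":0,"y":0,"z":0,"ax":0,"ay":0,"az":0},{"claw":0.4,"x":0,"y":0,"z":0,"ax":0,"ay":0,"az":0},{"claw":0.4,"x":0,"y":0,"z":0,"ax":0,"ay":0,"az":0}]' 30 >/dev/null; python3 st.py
```

```text
t 9.75 p [0.5484 0.2365 0.1177] j [ 0.405  0.441  1.79  -0.     0.91   0.229] f [-1.1 -0.2  4.6] tq [-0.08  0.14  0.03] w 0.0512 g 10.000316061177728
x [-1.751e-01  9.845e-01  1.000e-04] y [9.845e-01 1.751e-01 4.000e-04] z [ 3.e-04  1.e-04 -1.e+00]
t 10.05 p [0.5484 0.2365 0.1177] j [0.405 0.441 1.79  0.    0.91  0.229] f [-1.  -1.   5.1] tq [-0.11  0.17  0.02] w 0.0511 g 30.000952811096795
x [-1.751e-01  9.845e-01  1.000e-04] y [9.845e-01 1.751e-01 4.000e-04] z [ 4.e-04  2.e-04 -1.e+00]
```

```bash
for i in 1; do python3 -m crank '[{"claw":0.4,"x":0,"y":0,"z":0,"ax":0,"ay":0,"az":-0.04},{"claw":0.4,"x":0,"y":0,"z":0,"ax":0,"ay":0,"az":0}]' 30 >/dev/null; python3 st.py; python3 -m crank '[{"claw":0.4,"x":0,"y":0,"z":0,"ax":0,"ay":0,"az":-0.04},{"claw":0.4,"x":0,"y":0,"z":0,"ax":0,"ay":0,"az":0}]' 30 >/dev/null; python3 st.py; python3 -m crank '[{"claw":0.4,"x":0,"y":0,"z":0,"ax":0,"ay":0,"az":-0.04},{"claw":0.4,"x":0,"y":0,"z":0,"ax":0,"ay":0,"az":0}]' 30 >/dev/null; python3 st.py;  done
```

```text
t 10.25 p [0.5486 0.2366 0.1177] j [0.405 0.441 1.79  0.    0.91  0.188] f [-0.6 -0.5  5.8] tq [-0.05  0.02 -0.01] w 0.0513 g 30.000794969382696
x [-2.150e-01  9.766e-01  2.000e-04] y [9.766e-01 2.150e-01 8.000e-04] z [ 7.e-04  3.e-04 -1.e+00]
t 10.45 p [0.5487 0.2366 0.1177] j [0.405 0.441 1.79  0.    0.91  0.149] f [-0.2 -1.   6.3] tq [ 0.02 -0.07 -0.  ] w 0.0514 g 30.000769490143284
x [-2.530e-01  9.675e-01  2.000e-04] y [0.9675 0.253  0.001 ] z [ 9.e-04  5.e-04 -1.e+00]
t 10.65 p [0.5488 0.2367 0.1177] j [0.405 0.441 1.79  0.    0.91  0.109] f [ 0.5 -1.5  4.7] tq [ 0.09 -0.11  0.02] w 0.0514 g 30.000844342284836
x [-2.912e-01  9.567e-01  2.000e-04] y [0.9567 0.2912 0.0012] z [ 1.1e-03  5.0e-04 -1.0e+00]
```

```bash
python3 -m crank '[{"claw":0.4,"x":0,"y":0,"z":0,"ax":0,"ay":0,"az":-0.08},{"claw":0.4,"x":0,"y":0,"z":0,"ax":0,"ay":0,"az":-0.08},{"claw":0.4,"x":0,"y":0,"z":0,"ax":0,"ay":0,"az":0}]' 30 >/dev/null; python3 st.py
python3 - <<'E'
from h import *
im=capture("scene"); c=im[130:250,240:400]; cv2.imwrite("pics/grip.png",cv2.resize(c,None,fx=5,fy=5,interpolation=cv2.INTER_CUBIC)[:,:,::-1])
E
```

```text
t 10.95 p [0.5488 0.2367 0.1177] j [ 0.405  0.441  1.79   0.     0.91  -0.052] f [0.3 0.2 5.7] tq [ 0.07 -0.18  0.  ] w 0.051 g 30.00054301635828
x [-0.4406  0.8977 -0.    ] y [0.8977 0.4406 0.0012] z [ 1.1e-03  5.0e-04 -1.0e+00]
```

View pics/grip.png

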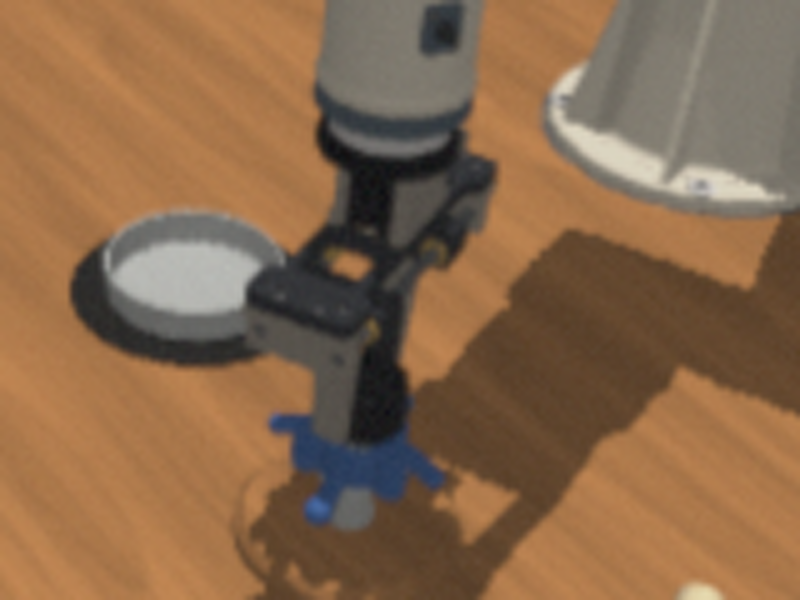

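The fingers hold the cap firmly (pads at crop (350,420)), the vertebra sits below unmoved. 16° counter-clockwise met no stop (the torque stayed about 0), so the thread is right-hand; turn on to about 87°.

```bash
python3 -m crank '[{"claw":0.4,"x":0,"y":0,"z":0,"ax":0,"ay":0,"az":-0.12},{"claw":0.4,"x":0,"y":0,"z":0,"ax":0,"ay":0,"az":-0.12},{"claw":0.4,"x":0,"y":0,"z":0,"ax":0,"ay":0,"az":-0.12},{"claw":0.4,"x":0,"y":0,"z":0,"ax":0,"ay":0,"az":-0.12},{"claw":0.4,"x":0,"y":0,"z":0,"ax":0,"ay":0,"az":-0.12}]' >/dev/null; python3 st.py; python3 -m crank '[{"claw":0.4,"x":0,"y":0,"z":0,"ax":0,"ay":0,"az":-0.12},{"claw":0.4,"x":0,"y":0,"z":0,"ax":0,"ay":0,"az":-0.12},{"claw":0.4,"x":0,"y":0,"z":0,"ax":0,"ay":0,"az":-0.12},{"claw":0.4,"x":0,"y":0,"z":0,"ax":0,"ay":0,"az":-0.12},{"claw":0.4,"x":0,"y":0,"z":0,"ax":0,"ay":0,"az":-0.12}]' >/dev/null; python3 -m crank '[{"claw":0.4,"x":0,"y":0,"z":0,"ax":0,"ay":0,"az":-0.04},{"claw":0.4,"x":0,"y":0,"z":0,"ax":0,"ay":0,"az":0}]' >/dev/null; python3 st.py; python3 -m crank '[{"claw":0.4,"x":0,"y":0,"z":-0.3,"ax":0,"ay":0,"az":0},{"claw":0.4,"x":0,"y":0,"z":-0.3,"ax":0,"ay":0,"az":0},{"claw":0.4,"x":0,"y":0,"z":0,"ax":0,"ay":0,"az":0}]' >/dev/null; python3 st.py
```

```text
t 11.5 p [0.5495 0.2371 0.1178] j [ 0.405  0.441  1.789  0.     0.908 -0.654] f [3.6 4.  2.5] tq [ 0.65 -0.78  0.01] w 0.0514 g 29.997387020266615
x [-0.8714  0.4906 -0.0015] y [0.4906 0.8714 0.0026] z [ 0.0026  0.0015 -1.    ]
t 12.2 p [0.5496 0.2388 0.1178] j [ 0.406  0.442  1.788  0.003  0.907 -1.29 ] f [2.9 9.9 1.1] tq [ 2.03 -0.53 -0.06] w 0.0518 g 29.999962800065987
x [-0.9924 -0.123  -0.0035] y [-0.123   0.9924  0.0037] z [ 0.003   0.0041 -1.    ]
t 12.5 p [0.5495 0.2388 0.1239] j [ 0.406  0.434  1.785  0.003  0.919 -1.289] f [1.5 9.9 0.5] tq [ 2.03 -0.44  0.02] w 0.0512 g 30.00057730183471
x [-0.9926 -0.1216 -0.0033] y [-0.1216  0.9926  0.0037] z [ 0.0028  0.0041 -1.    ]
```

The cap rises freely, with no vertical force. I'll relieve the sideways load slightly and lift straight up.

```bash
python3 -m crank '[{"claw":0.4,"x":0,"y":0.15,"z":0,"ax":0,"ay":0,"az":0},{"claw":0.4,"x":0,"y":0,"z":-0.7,"ax":0,"ay":0,"az":0},{"claw":0.4,"x":0,"y":0,"z":-1,"ax":0,"ay":0,"az":0},{"claw":0.4,"x":0,"y":0,"z":-1,"ax":0,"ay":0,"az":0}]' >/dev/null; python3 st.py; python3 -m crank '[{"claw":0.4,"x":0,"y":0,"z":-3,"ax":0,"ay":0,"az":0},{"claw":0.4,"x":0,"y":0,"z":-3,"ax":0,"ay":0,"az":0},{"claw":0.4,"x":0,"y":0,"z":-2,"ax":0,"ay":0,"az":0},{"claw":0.4,"x":0,"y":0,"z":0,"ax":0,"ay":0,"az":0}]' >/dev/null
python3 - <<'E'
from h import *
im=capture("scene"); c=im[80:260,180:420]; cv2.imwrite("pics/lift.png",cv2.resize(c,None,fx=3.3,fy=3.3,interpolation=cv2.INTER_CUBIC)[:,:,::-1])
E
python3 st.py .49 -.0245
```

```text
t 12.9 p [0.5474 0.2376 0.1502] j [ 0.407  0.4    1.767 -0.     0.976 -1.287] f [ 0.1 -0.2 -0.7] tq [ 0.04 -0.2  -0.02] w 0.0511 g 29.99987941060681
x [-0.9923 -0.1236  0.0018] y [-1.236e-01  9.923e-01 -8.000e-04] z [-0.0016 -0.001  -1.    ]
t 13.35 p [0.5485 0.2379 0.2315] j [ 0.407  0.312  1.697 -0.     1.131 -1.288] f [-1.   0.3 -1. ] tq [ 0.11 -0.14 -0.06] w 0.0511 g 29.999947354663163
x [-0.9923 -0.124  -0.0021] y [-1.240e-01  9.923e-01  4.000e-04] z [ 2.e-03  7.e-04 -1.e+00]
to go, tool cm [  9.06 -25.31  -0.03]
```

View pics/lift.png

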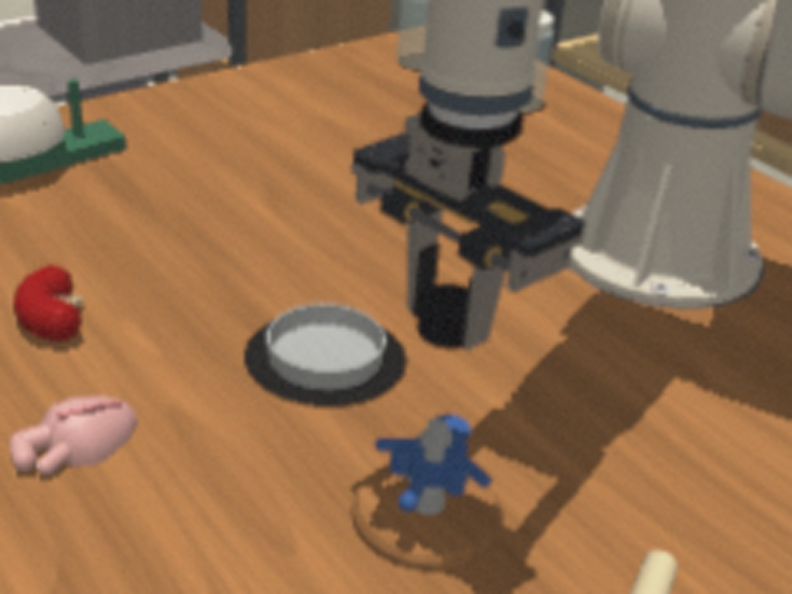

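The cap is off and held at crop (447,315); the vertebra stays on the spindle at (435,450), dish on its mat at (325,350). Carry the cap over the dish.

```bash
(python3 -m crank '[{"claw":0.4,"x":1,"y":-3,"z":0,"ax":0,"ay":0,"az":0},{"claw":0.4,"x":1,"y":-3,"z":0,"ax":0,"ay":0,"az":0},{"claw":0.4,"x":1,"y":-3,"z":0,"ax":0,"ay":0,"az":0},{"claw":0.4,"x":1,"y":-3,"z":0,"ax":0,"ay":0,"az":0},{"claw":0.4,"x":1,"y":-3,"z":0,"ax":0,"ay":0,"az":0}]';python3 -m crank '[{"claw":0.4,"x":1,"y":-3,"z":0,"ax":0,"ay":0,"az":0},{"claw":0.4,"x":1,"y":-3,"z":0,"ax":0,"ay":0,"az":0},{"claw":0.4,"x":1,"y":-3,"z":0,"ax":0,"ay":0,"az":0},{"claw":0.4,"x":1.06,"y":-1.3,"z":0,"ax":0,"ay":0,"az":0},{"claw":0.4,"x":0,"y":0,"z":2,"ax":0,"ay":0,"az":0}]';python3 -m crank '[{"claw":0.4,"x":0,"y":0,"z":2,"ax":0,"ay":0,"az":0},{"claw":0.4,"x":0,"y":0,"z":2,"ax":0,"ay":0,"az":0},{"claw":0.4,"x":0,"y":0,"z":2,"ax":0,"ay":0,"az":0},{"claw":0.4,"x":0,"y":0,"z":0,"ax":0,"ay":0,"az":0},{"claw":0.4,"x":0,"y":0,"z":0,"ax":0,"ay":0,"az":0}]')>/dev/null
python3 - <<'E'
from h import *
im=capture("scene"); c=im[80:260,180:420]; cv2.imwrite("pics/fin.png",cv2.resize(c,None,fx=3.3,fy=3.3,interpolation=cv2.INTER_CUBIC)[:,:,::-1])
E
python3 st.py .49 -.0245
```

```text
t 14.9 p [ 0.4898 -0.0242  0.1507] j [-0.053  0.249  1.993  0.     0.9   -1.749] f [-0.2 -0.1  0.3] tq [ 0.03 -0.17  0.01] w 0.0512 g 29.999935323139653
x [-9.922e-01 -1.248e-01  2.000e-04] y [-1.248e-01  9.922e-01  1.000e-04] z [-2.e-04  1.e-04 -1.e+00]
to go, tool cm [-0.02 -0.03 -0.  ]
```

View pics/fin.png

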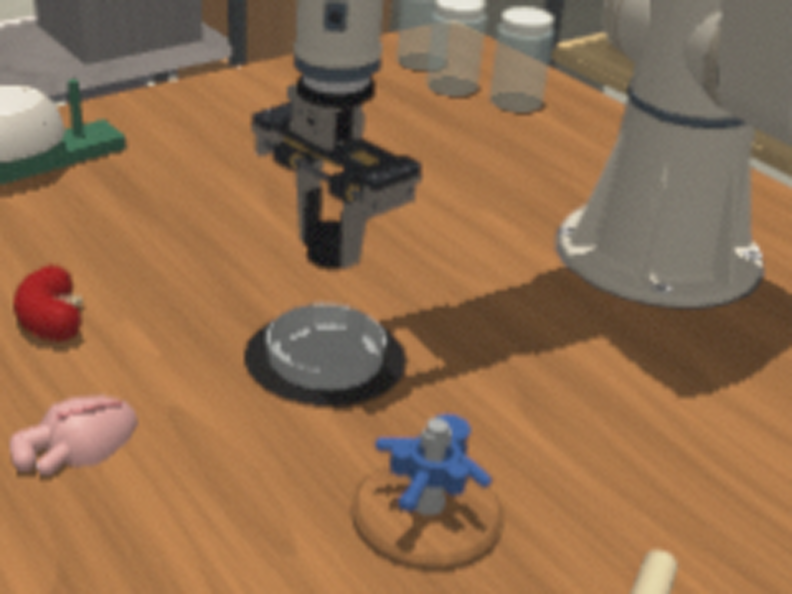

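The cap is held at crop (328,243) above the dish at (325,350), which is on the mat; the vertebra is in place and the bystanders are undisturbed. Handing in.

```bash
python3 -c "from workcell import *; print(job_done())"
```

```text
the job is handed in; nothing more can be done
None
```

The job is handed in at about 15 s: the dish was slid to the centre of the mat, the cap (right-hand thread) was unscrewed and is held clear above the dish, and the vertebra is still on its spindle with the other models undisturbed.

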